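Open the low vial jar and set its lid in the tray

TASK

Take the lid off the low, wide steel jar by its knob and set it down, knob up, flat inside the shallow round tray; lower it in while holding it rather than dropping it. Leave the low jar standing where it is, and leave the tall narrow jar closed and undisturbed.

Things in the scene. Friction and masses are not known exactly. Their poses are not given: they have to be found in the camera images.
- wide_lid: Loose steel lid of the low wide jar, 0.15 kg. Origin: centre of its underside, z up; starts 69 mm above the jar's origin. Plug 90 mm across, z 0 to 6 mm, 3 mm play all round in the jar's mouth; flange 110 mm across, z 6 to 9 mm (11.5 mm near the middle); central upright black knob, 26 mm across, z 16 to 44 mm, on a thinner stem. Grip the knob at z 38 mm from above, any yaw.
- wide_jar: Low, wide, round steel jar, 104 mm across, 75 mm high, wall 4 mm, 0.7 kg, holding a few small vials; stands loose on the desk. Origin at the centre of its underside, z up. Behind the row of jars and tray stands a tall label printer (x over 0.61 m, y from 0.1 to 0.5 m, about 0.3 m high): swing the gripper round in front of it.
- tray: Shallow round plain metal tray, 170 mm across, loose on the desk, 0.5 kg. Floor 3 mm thick, rim 12 mm high and 3 mm thick, about 164 mm clear inside. Origin at the centre of its underside, z up. The lid resting in it has its origin 3 mm above the tray's.
- tall_lid: Lid of the tall, narrow steel jar (76 mm across, 120 mm high): same look and same knob, flange 82 mm across. Origin at the centre of its underside, 114 mm above the desk; its knob's top stands 158 mm above the desk. Must stay on its jar.
Things that resemble listed ones, but are neither listed nor needed, are in the scene too. What is shaped like the wide_jar but green is not meant.

How it is judged (in metres and radians):
On the way, in this order (a step that is already met when the one before it is completed fails the run):
1. the lid is held clear above the low jar's rim, roughly level (z of wide_lid in the frame of wide_jar above 0.085 m and angle between wide_lid's own z axis and vertical below 0.5 rad and contact force between the fingers and wide_lid above 0.5 N), for 0.1 s.
2. the lid, still held, is low in the tray (within about 17 mm of its floor) (z of wide_lid in the frame of tray below 0.02 m and horizontal distance between wide_lid and tray below 0.035 m and contact force between the fingers and wide_lid above 0.5 N), for 0.05 s.
At the end, for the whole second after the job is handed in: The low jar's lid lies released and at rest, knob up and flat on the tray's floor (within about 6 degrees, 30 mm of its centre); the low jar stands within 40 mm of where it was; the tall jar's lid is still in place (within 25 mm) (horizontal distance between wide_lid and tray below 0.03 m and z of wide_lid in the frame of tray below 0.008 m and angle between each of wide_lid, wide_jar's own z axis and vertical below 0.1 rad and linear speed of wide_lid below 0.02 m/s and distance of wide_jar from where it was at the start of the episode below 0.04 m and distance of tall_lid from where it was at the start of the episode below 0.025 m); the robot touches nothing.
It fails at once if the tall jar or its lid disturbed (distance of tall_lid from where it was at the start of the episode above 0.025 m).
It fails at once if the low jar tipped or dragged off (angle between wide_jar's own z axis and vertical above 0.3 rad or distance of wide_jar from where it was at the start of the episode above 0.04 m).
It also fails if it takes over 45 s, if anything falls off the work surface, if the arm or the gripper's body presses on something with over 40 N, if the wrist force passes 120 N, or if a joint passes its speed limit or range.

ROBOT

A 7-joint arm with a two-finger parallel gripper is mounted at the origin on a cart in front of the work surface, level with it; the furniture and walls round the work are solid. World frame = base frame: x ahead of the robot, y to its left, z up, the work surface at z = 0. Lengths are in m, angles in degrees, forces in N, time in s.
With the tool pointing down it reaches from about 0.35 to 0.775 m from the base axis. Payload 3.1 kg.
Tool frame: the origin (TCP) lies on the centre line of the jaws, within the pads' length; the fingertips stand 17 mm ahead of it and the grasp point (between the pads) lies 2 mm behind it (robot.tip_reach is the distance from the TCP to the fingertips, in m); z points along the fingers, y is the line along which they close (so a half turn about z gives the same grasp; the last joint's range is limited). The gripper opens to 85 mm and grips with 20 to 120 N. Pads are 22 mm wide; open, the fingers measure 114 mm over their backs; the gripper's body (76 mm by 85 mm) begins 54 mm behind the grasp point. The pads swing forward as they close: fully open they stand 13 mm farther back than shut.
Start: joints at [-2.389, 17.813, 0.802, 86.603, -0.252, 75.585, -1.558], TCP at [0.55, 0, 0.248] pointing down, gripper open.
Joint ranges: [-154.91, 154.91], [-16.99, 109.72], [-72.82, 74.43], [7.12, 147.25], [-82.49, 262.49], [11.32, 116.49], [-174.64, 174.64]. Speed limits (degrees/s): [159.86, 159.86, 180, 180, 180, 180, 180].

INTERFACE

Orientations are given as [roll, pitch, yaw] about the fixed x, y, z axes, in that order (R = Rz(yaw) Ry(pitch) Rx(roll)).
In Python, from station import robot, fingers, vision, workorder, recognise gives the robot as it stands. Calls block until the motion is done:
- robot.move_to(position, orientation): joint-space move of the TCP to a pose.
- robot.line_to(position, orientation=None, velocity=0.15, f_stop=None): straight line of the TCP; orientation=None keeps the orientation; velocity is the mean speed in m/s. With f_stop (N) it stops when the force on the tool has changed by that much, and returns True; else False.
- robot.move_j(angles): joint-space move.
- fingers.gripper_to(opening, force=None): opening from 0.0 (shut) to 1.0 (fully open); force is the grip in N (None keeps the last); returns when the fingers have stopped.
- robot.pause(seconds).
- robot.inverse_kinematics(position, orientation): joint angles nearest the present ones, or None.
- vision.grab_frame(name): name is "scene" or "side" or "wrist"; returns the picture (400x640x3 uint8, red, green, blue); there is no depth.
- vision.calibration(name): a dict with "mtx" (3x3 intrinsics, pixels), "extrinsics" (4x4, takes a point from world to camera coordinates); the wrist camera has in their place "T_tool_cam" (4x4, takes a point from camera to tool coordinates, whose origin is the TCP and whose axes are the flange's). Camera axes: x right, y up, looking along -z (the intrinsics and any distortion apply to the point x, -y, -z); pixel columns grow to the right and rows downward; lengths in m; the calibration is good to about 2 mm. A picture is of the moment at which its call begins: read the wrist's pose just before it. calibration takes no time and is no camera call.
A pose or a line that the arm cannot do raises robot.PlanningError and nothing moves.
- workorder.close_job(): hands the job in; it is judged then, once.
Trained networks look in the newest picture that a camera, given by its name, has taken for a name from the list of things; names that differ only in an ending like _2 or _b are one class to them, and where a whole thing is asked for, a point or a joint stands for the part that bears it (a point fixed in the world has none). Each returns a list of dicts, best first, with "p" (0 to 1); they miss things now and then, are a little off and sometimes report something else, mostly with a low value. They report only what shows in the picture. A call takes as long as a camera call. They do not tell look-alikes from the thing itself.
- recognise(label, camera): "rect" ([centre column, centre row, width, height] in pixels, round what is visible of it).
Readings, each from a call of its own:
- robot.current_time_s(): time.
- robot.current_joint_positions(): joint angles.
- robot.current_dq(): joint speeds.
- robot.current_joint_torque(): joint torques, N m.
- robot.current_tool_pos(): TCP position.
- robot.current_eef_rot(): TCP orientation.
- robot.current_contact_force(): force on the tool from outside, world axes, zero at the start.
- robot.current_torque(): the same for the moment, N m.
- robot.current_finger_gap(): opening from 0.0 (shut) to 1.0 (fully open).
- robot.current_gripper_force(): force on a finger pad.
Only numpy, scipy, OpenCV 4.12 (cv2) and the standard library are available. Lean on these libraries where they do the work, as an engineer would, in place of code of your own. Each camera call takes 0.05 s, during which the arm holds its last target. There are 200 camera calls.

## Working session

There is one attempt and no reset: what is moved stays moved. The work goes in short steps, each a Python script; the robot and the scene stay as the last script left them, time stands still between calls to the robot, and variables do not carry over. Pictures are saved under pics/ and viewed, at most 10 in all, crops included, and the job is handed in when it is done.

```bash
mkdir -p pics; ls; cat > h.py <<'E'
import numpy as np, cv2
from station import robot, fingers, vision, workorder, recognise
E
python3 - <<'E'
from h import *
for n in("scene","side"):
    im=vision.grab_frame(n); cv2.imwrite(f"pics/{n}0.png",im[...,::-1])
    c=vision.calibration(n); print(n,{k:np.round(v,4).tolist() for k,v in c.items()})
    for l in("wide_lid","wide_jar","tray","tall_lid"):
        print(l,[(round(r["p"],2),np.round(r["rect"]).tolist()) for r in recognise(l,n)])
print(robot.current_time_s(),robot.current_eef_rot(), np.round(vision.calibration("wrist")["T_tool_cam"],4).tolist())
E
```

```text
pics
scene {'mtx': [[425.3208, 0.0, 321.7539], [0.0, 425.3208, 206.1424], [0.0, 0.0, 1.0]], 'extrinsics': [[-0.541, -0.8409, 0.0109, 0.5455], [0.4323, -0.2669, 0.8613, -0.1819], [-0.7214, 0.4707, 0.5079, -1.1522], [0.0, 0.0, 0.0, 1.0]]}
wide_lid [(0.71, [313.0, 212.0, 38.0, 19.0])]
wide_jar [(0.63, [312.0, 231.0, 34.0, 28.0]), (0.62, [199.0, 278.0, 45.0, 49.0])]
tray [(0.69, [314.0, 212.0, 38.0, 20.0])]
tall_lid [(0.65, [363.0, 172.0, 22.0, 16.0])]
side {'mtx': [[474.8708, 0.0, 324.4294], [0.0, 474.8708, 200.3118], [0.0, 0.0, 1.0]], 'extrinsics': [[-0.9999, 0.013, -0.0005, 0.4409], [-0.0077, -0.5591, 0.8291, 0.138], [0.0105, 0.829, 0.5592, -2.0415], [0.0, 0.0, 0.0, 1.0]]}
wide_lid [(0.8, [324.0, 204.0, 31.0, 16.0])]
wide_jar [(0.93, [320.0, 221.0, 28.0, 20.0]), (0.87, [343.0, 287.0, 38.0, 41.0])]
tray [(0.91, [315.0, 161.0, 42.0, 21.0])]
tall_lid [(0.68, [311.0, 162.0, 17.0, 16.0])]
0.5 [-1.79998480e+02  1.25374450e-03  9.00046431e+01] [[-0.0006, 0.9573, 0.289, 0.0732], [1.0, 0.001, -0.0011, -0.0001], [-0.0013, 0.289, -0.9573, -0.126], [0.0, 0.0, 0.0, 1.0]]
```

View pics/scene0.png

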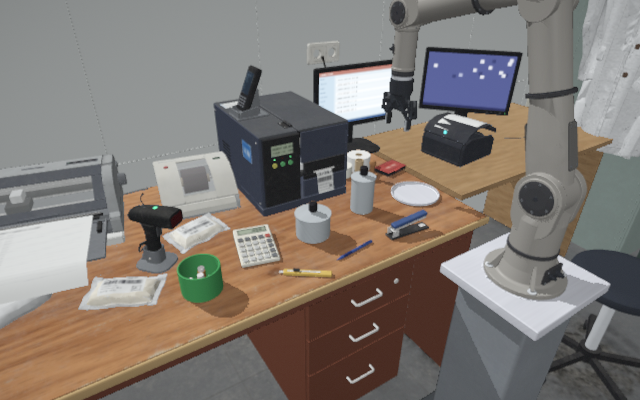

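View pics/side0.png

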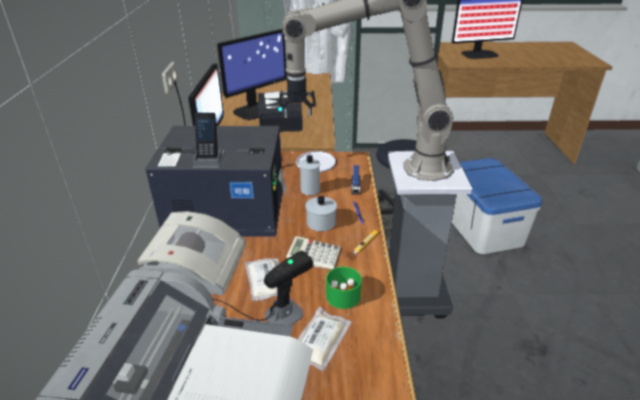

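Scene: the low steel jar with lid is at (313,223), its knob at (313,207). The tall jar is at (362,190), the white-metal tray at (415,194) and a green open jar at (200,278). In the side view they are at (321,213), (310,176), (316,161) and (343,288). The jar meant is the grey one at (313,223), because it is steel and lidded; the other candidate is green. I'll confirm in an enlarged crop.

```bash
python3 - <<'E'
import cv2,numpy as np
a=cv2.imread("pics/scene0.png")[150:250,285:445]; b=cv2.imread("pics/side0.png")[145:235,270:370]
a=cv2.resize(a,None,fx=5,fy=5,interpolation=2)[:, :]; cv2.imwrite("pics/cropA.png",a)
b=cv2.resize(b,None,fx=6,fy=6,interpolation=2); cv2.imwrite("pics/cropB.png",b)
E
```

```text
(no output)
```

View pics/cropA.png

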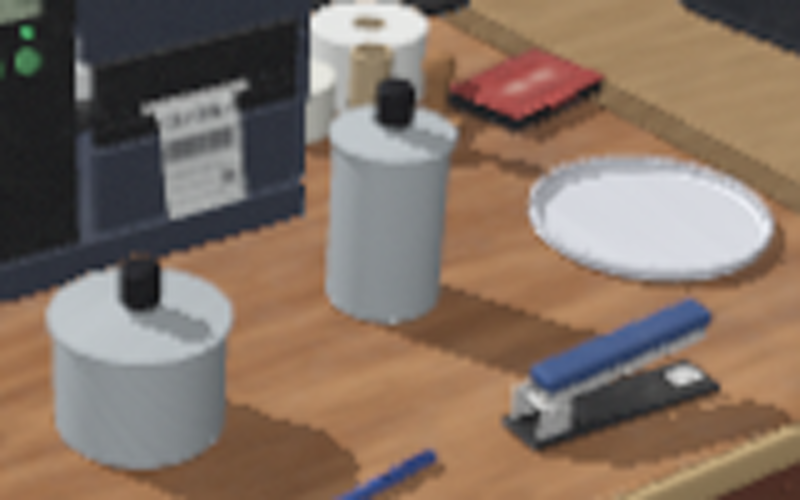

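View pics/cropB.png

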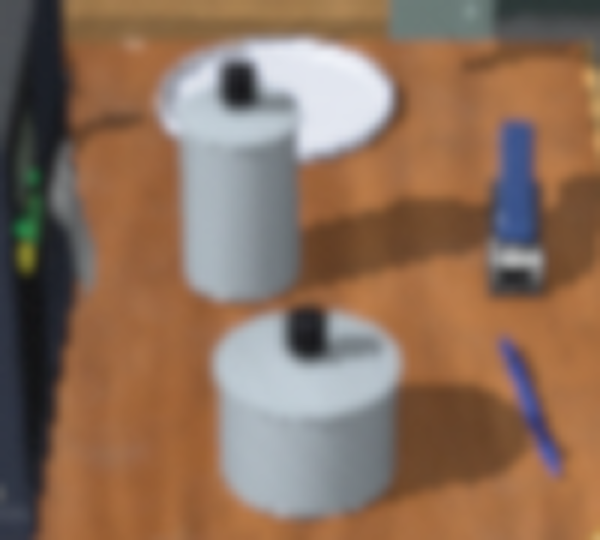

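The crops confirm it: the low grey jar has a closed lid with its knob at scene (313,207) / side (321,200). The tall jar's knob is at (364,171) / (310,158) and the tray centre at (415,193) / (316,161). Next I triangulate these.

```bash
cat >> h.py <<'E'
F=np.diag([1,-1,-1])
def triang(obs):  # obs: (mtx, world->cam 4x4, pixel)
    A=[];b=[]
    for K,T,p in obs:
        P=K@F@T[:3]
        for i in(0,1): r=p[i]*P[2]-P[i]; A.append(r[:3]); b.append(-r[3])
    x,res,*_=np.linalg.lstsq(np.array(A),np.array(b),rcond=None)
    return x
def proj(K,T,x):
    v=K@F@(T[:3]@np.r_[x,1]); return v[:2]/v[2]
E
python3 - <<'E'
from h import *
C={n:vision.calibration(n) for n in("scene","side")}
S={"low":((140,284),(307,331)),"tall":((396,103),(238,83)),"tray":((651,217),(276,98))}
for k,(a,b) in S.items():
    a=(np.array(a)+.5)/5-.5+[285,150]; b=(np.array(b)+.5)/6-.5+[270,145]
    o=[(C["scene"]["mtx"],C["scene"]["extrinsics"],a),(C["side"]["mtx"],C["side"]["extrinsics"],b)]
    x=triang(o); print(k,x.round(4),[ (proj(*q[:2],x)-q[2]).round(2).tolist() for q in o])
E
```

```text
low [0.4587 0.3867 0.1005] [[0.05, -0.14], [0.02, 0.1]]
tall [0.5011 0.1683 0.1451] [[-0.03, 0.08], [-0.01, -0.06]]
tray [ 0.4789 -0.0545  0.0088] [[0.02, -0.06], [0.01, 0.04]]
```

Heights agree with the text (about 0.099, 0.144 and 0.006–0.012). I'll refine with the wrist camera, travelling at x≈0.45 in front of the printer.

```bash
cat >> h.py <<'E'
from scipy.spatial.transform import Rotation as Ro
DOWN=[180,0,90]
def shot(name):
    T=np.eye(4); T[:3,:3]=Ro.from_euler("xyz",robot.current_eef_rot(),degrees=True).as_matrix(); T[:3,3]=robot.current_tool_pos()
    im=vision.grab_frame("wrist"); c=vision.calibration("wrist")
    W=np.linalg.inv(T@c["T_tool_cam"])
    cv2.imwrite(f"pics/{name}.png",im[...,::-1]); np.savez(f"pics/{name}.npz",K=c["mtx"],W=W); return im,c["mtx"],W
E
python3 - <<'E'
from h import *
print(vision.calibration("wrist").keys(), vision.calibration("wrist")["mtx"].round(1).tolist())
for n,p in dict(w1=(.48,-.03,.25),w2=(.45,-.09,.25),w3=(.45,.31,.25),w4=(.45,.385,.25)).items():
    robot.line_to(p,DOWN,velocity=.25); im,K,W=shot(n)
    print(n,robot.current_time_s(),np.array(robot.current_tool_pos()).round(4),[ [k,proj(K,W,x).round(1).tolist()] for k,x in dict(low=(.4587,.3867,.099),tray=(.4789,-.0545,.012)).items()])
m=[cv2.resize(cv2.imread(f"pics/w{i}.png"),(400,250)) for i in(1,2,3,4)]
cv2.imwrite("pics/mont.png",np.vstack([np.hstack(m[:2]),np.hstack(m[2:])]))
E
```

```text
dict_keys(['mtx', 'T_tool_cam']) [[308.7, 0.0, 317.1], [0.0, 308.7, 197.1], [0.0, 0.0, 1.0]]
w1 1.0083 [ 0.4804 -0.0297  0.2504] [['low', [276.1, -562.6]], ['tray', [315.9, 187.2]]]
w2 1.475 [ 0.4508 -0.0892  0.25  ] [['low', [331.4, -773.0]], ['tray', [341.1, 137.3]]]
w3 3.275 [0.4505 0.3085 0.2501] [['low', [326.1, 97.5]], ['tray', [336.0, 399.9]]]
w4 3.775 [0.4505 0.3841 0.2498] [['low', [326.6, 184.9]], ['tray', [334.9, 436.9]]]
```

View pics/mont.png

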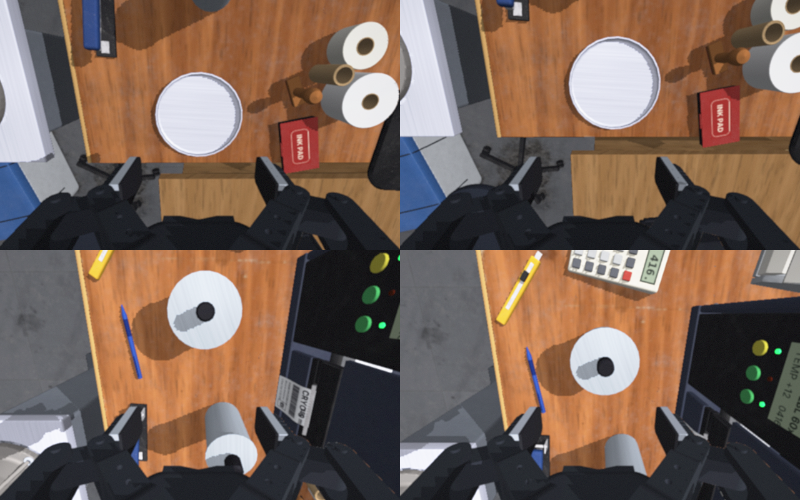

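The montage shows the tray near (318,182) in w1 and (342,132) in w2. The lid's knob is at (328,99) in w3 and (328,187) in w4, close to the prediction. Now I'll fit these automatically.

```bash
python3 - <<'E'
from h import *
def blob(n,g,near,bright):
    im=cv2.imread(f"pics/{n}.png"); v=im.max(2); s=im.max(2).astype(int)-im.min(2)
    m=((v>150)&(s<40) if bright else (v<60)).astype(np.uint8)
    cs,_=cv2.findContours(m,cv2.RETR_EXTERNAL,cv2.CHAIN_APPROX_NONE)
    cs=[c for c in cs if len(c)>15]
    c=min(cs,key=lambda c:np.hypot(*(c[:,0].mean(0)-near)))
    return cv2.fitEllipse(cv2.convexHull(c))
obs={}
for k,l in dict(tray=[("w1",(318,182),1),("w2",(342,132),1)],lid=[("w3",(328,99),1),("w4",(328,187),1)],knob=[("w3",(328,99),0),("w4",(328,187),0)]).items():
    o=[]
    for n,p,b in l:
        e=blob(n,0,p,b); d=np.load(f"pics/{n}.npz"); o.append((d["K"],d["W"],e[0])); print(k,n,np.round(e[0],1),np.round(e[1],1))
    x=triang(o); print(k,x.round(4),[(proj(*q[:2],x)-q[2]).round(2).tolist() for q in o])
E
```

```text
tray w1 [318.  182.5] [136.  139.9]
tray w2 [343.3 132. ] [146.1 150.2]
tray [ 0.4814 -0.0484  0.0123] [[-0.03, -0.01], [0.03, 0.02]]
lid w3 [326.9  95.6] [120.3 126.4]
lid w4 [327.1 177.5] [108.9 112. ]
lid [0.4599 0.3888 0.0779] [[-0.09, 0.0], [0.09, 0.0]]
knob w3 [328.   98.4] [27.8 29.2]
knob w4 [327.7 186.5] [25.6 29.7]
knob [0.4599 0.3859 0.1017] [[-0.29, -0.0], [0.27, 0.0]]
```

Lid flange top is at z 0.078 and the knob is consistent with it, so the lid centre is (0.460, 0.3875). The tray is at (0.481, -0.049). Grasp with the TCP at z 0.105.

```bash
python3 - <<'E'
from h import *
fingers.gripper_to(.7,40)
robot.line_to([.46,.3875,.25],DOWN)
print(robot.line_to([.46,.3875,.15],DOWN), robot.line_to([.46,.3875,.105],DOWN,velocity=.06,f_stop=8),robot.current_tool_pos())
fingers.gripper_to(0,40); robot.pause(.2)
print(robot.current_finger_gap(),robot.current_gripper_force(),robot.current_contact_force())
robot.line_to([.46,.3875,.15],DOWN,velocity=.06); robot.line_to([.46,.3875,.25],DOWN)
print(robot.current_finger_gap(),robot.current_gripper_force(),robot.current_contact_force(),robot.current_time_s())
im,_,_=shot("w5"); sc=vision.grab_frame("scene")
cv2.imwrite("pics/held.png",np.hstack([cv2.resize(im,(400,250)),cv2.resize(sc[100:300,230:550],(400,250))])[...,::-1])
E
```

```text
False False [0.46024522 0.38774562 0.10530976]
0.2903071503340769 39.650598684092984 [-0.26483169 -0.18502758  3.81297023]
0.28322069719807375 39.35058783274144 [-0.66749042 -0.57503375 -2.43481008] 8.45
```

View pics/held.png

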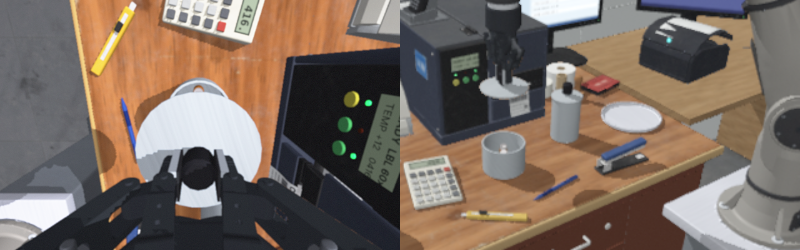

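The lid is held level with the jar open and still standing at (500,155) in the right half. Now I carry it to the tray and lower it.

```bash
python3 - <<'E'
from h import *
robot.line_to([.45,.30,.25],DOWN); robot.line_to([.45,.05,.25],DOWN,velocity=.2); robot.line_to([.481,-.0495,.25],DOWN)
robot.line_to([.481,-.0495,.07],DOWN)
robot.pause(.2); print(robot.current_gripper_force())
print(robot.line_to([.481,-.0495,.034],DOWN,velocity=.03,f_stop=5),robot.current_tool_pos(),robot.current_contact_force(),robot.current_gripper_force(),robot.current_time_s())
robot.pause(.3)
fingers.gripper_to(.6); robot.pause(.2)
robot.line_to([.481,-.0495,.12],DOWN,velocity=.06); robot.line_to([.481,-.0495,.25],DOWN)
robot.pause(.3)
im,_,_=shot("w6"); sc=vision.grab_frame("scene")
print(robot.current_finger_gap(),robot.current_contact_force(),robot.current_time_s())
cv2.imwrite("pics/placed.png",np.hstack([cv2.resize(im,(400,250)),cv2.resize(sc[100:300,230:550],(400,250))])[...,::-1])
E
```

```text
39.349030408775434
True [ 0.48072966 -0.04948643  0.03959839] [-0.30505781  0.80944648  4.73864499] 39.94898011442274 14.0083
0.5940250608736639 [-0.19220427 -0.2655412   0.94488327] 17.8083
```

View pics/placed.png

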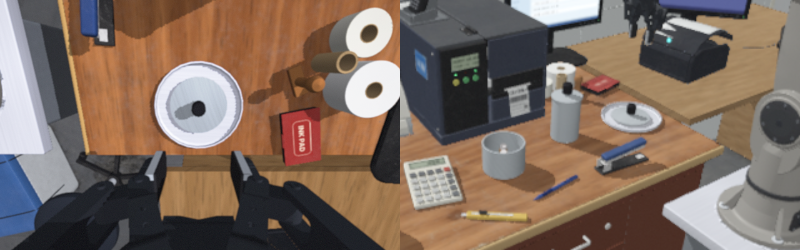

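The lid lies flat and knob up, centred in the tray at (198,107). The low jar is standing in place and the tall jar is closed.

```bash
python3 -c "
from h import *
print(workorder.close_job())"
```

```text
the job is handed in; nothing more can be done
None
```

The wide jar's lid was lowered into the tray while held and now rests there flat, centred and knob up; both jars look undisturbed in the last picture, and the job was handed in at about 18 s with no verdict shown.

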